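# Roll-test two rolling pins on the pastry slab and put them away

## Robot

A 7-joint arm with a two-finger parallel gripper is mounted at the origin on a cart in front of the work surface, level with it; the furniture and walls round the work are solid. World frame = base frame: x ahead of the robot, y to its left, z up, the work surface at z = 0. Lengths are in m, angles in rad, forces in N, time in s.
With the tool pointing down it reaches from about 0.425 to 0.875 m from the base axis. Payload 4.7 kg.
Tool frame: the origin (TCP) lies midway between the tips of the shut fingers; the grasp point (between the pads) lies 19 mm behind it (ctrl.grip_point_offset is the distance from the TCP to the grasp point, in m); z points along the fingers, y is the line along which they close (so a half turn about z gives the same grasp; the last joint's range is limited). The gripper opens to 87 mm and grips with 3 to 60 N. Pads are 19 mm wide; open, the fingers measure 117 mm over their backs; the gripper's body (75 mm by 190 mm) begins 51 mm behind the grasp point.
Start: joints at [1.356, 0.321, -0.07, 1.45, 0.023, 1.371, -0.057], TCP at [0.147, -0.633, 0.191] pointing down, gripper open.
Joint ranges: [-2.86, 2.86], [-0.3, 2.09], [-1.38, 1.24], [0.06, 2.45], [-1.56, 4.7], [0.09, 2.05], [-2.69, 2.69]. Speed limits (rad/s): [2.57, 2.57, 3.14, 3.14, 3.14, 3.14, 3.14].

## Interface

Orientations are given as a rotation vector (axis times angle).
In Python, from bench import ctrl gives the robot as it stands.
- The arm moves only by the tool move_arm, never from a script. Its argument "increments" is text: rows parted by semicolons, each of 7 numbers parted by spaces: the shift along the world's x, y, z in mm, then the turn, a rotation vector about the world's x, y, z in degrees, then the closure in counts, from 0 (fully open) to 255 (shut). A call has exactly 8 rows; each row shifts and turns the commanded pose from where the row before left it; what a row does not reach is not made up. A row lasts 1/12 s, in which the tool goes at most 41.7 mm and 7.16 degrees, less where a joint would pass 70% of its speed; a pose out of reach is approached as far as the arm can. A call with a gripper value outside its range is refused whole. The fingers move at their own pace and stop on an object; "grip_force" is the grip in N (left out, the last holds). Time passes only in rows, so rows that do not move let the fingers close, or fill a call up. It gives the time, the measured TCP pose, the force, the opening and the grip force at its end, in the units of the state.
- ctrl.get_state(): the state, without advancing time (a new reading comes with each control period).
- ctrl.get_image(name): name is "scene" or "top" or "wrist"; returns a dict with "frame" (420x560x3 uint8, red, green, blue), "depth" (420x560 float32, m along the optical axis (not along the pixel's ray), 0 where there is no reading), "fx", "fy", "cx", "cy" (pixels), "position" and "orientation" of the camera in the world. Camera axes: x right, y down, z forward; pixel columns grow to the right and rows downward; lengths in m; the calibration is good to about 2 mm. A picture is of the moment at which its call begins.
- ctrl.close_job(): hands the job in; it is judged then, once.
Trained networks look in a picture, given as the dict that the camera call returned (one of the last four; its "shot" number tells which), for a name from the list of things; names that differ only in an ending like _2 or _b are one class to them, and where a whole thing is asked for, a point or a joint stands for the part that bears it (a point fixed in the world has none). Each returns a list of dicts, best first, with "score" (0 to 1); they miss things now and then, are a little off and sometimes report something else, mostly with a low value. They report only what shows in the picture. A call takes as long as a camera call.
- ctrl.find_in(target, picture): "centre" ([x, y, z] in m, in world coordinates, good to about 4 mm: the middle of the surface that is visible of it).
- ctrl.silhouettes(target, picture): "region" (420x560 bool, what is visible of it).
The state is a dict: "time": time; "joint_positions": joint angles; "qd": joint speeds; "joint_torque": joint torques, N m; "position": TCP position; "tool_rot": TCP orientation; "ft_force": force on the tool from outside, world axes, zero at the start; "torque": the same for the moment, N m; "grip_width": opening from 0.0 (shut) to 1.0 (fully open); "grip_force": force on a finger pad.
Only numpy, scipy, OpenCV 4.12 (cv2) and the standard library are available. Lean on these libraries where they do the work, as an engineer would, in place of code of your own. Each camera call takes 0.05 s, during which the arm holds its last target. There are 200 camera calls.

## Task

One of the two wooden rolling pins on the marble slab has warped. One pin at a time, press lightly on its top with your fingertips and roll it away from you on the slab until it lifts or has made about a quarter turn: roll the straight pin on, without picking it up, until it lies fully home in the groove of the slab's wooden rest, and set the warped one down in the middle of the chopping board. Put the first pin away before you test the other, never bear down hard, do not drop or throw a pin, and leave the other things where they are.

Things in the scene. Friction and masses are not known exactly. Their poses are not given: they have to be found in the camera images.
- slab: white marble pastry slab with a dark wooden pin rest on its far edge, fixed, rigid. Origin under its middle, on the worktop; x points away from the robot to the rest. 240 mm wide (y). Marble: x -105 to 61 mm, top at z 20 mm. Groove: x 61 to 89 mm, floor at z 14 mm. Back rail: x 89 to 109 mm, top at z 34 mm. A pin pushed over the marble's far edge drops into the groove and stays
- slab_top (a point): middle of the marble's top. Pressed on its top and rolled, a pin goes half as far as the finger. The straight pin turns freely under a force steady within 3 N; the bowed one, rolled away from the robot, must lift its middle (4 mm in a quarter turn), so a finger moved level meets a force that climbs by 8 N or more within 25 mm; let go, it rocks back
- groove (a point): middle of the groove's floor (28 mm wide, as long as the slab); a straight pin lying home has its axis 13 mm above this point
- pin_1: one of two like-looking beech dowel rolling pins, 26 mm diameter, 210 mm long, 70-120 g, one straight, one warped into an even bow (middle 4 mm off the line through its ends). Origin: on its axis at mid-length; y along the pin. At the start both lie on the marble across the slab's x, 65-95 mm apart, in either order, the bow flat on its side, bulging towards the robot
- pin_2: one of two like-looking beech dowel rolling pins, 26 mm diameter, 210 mm long, 70-120 g, one straight, one warped into an even bow (middle 4 mm off the line through its ends). Origin: on its axis at mid-length; y along the pin. At the start both lie on the marble across the slab's x, 65-95 mm apart, in either order, the bow flat on its side, bulging towards the robot
- board: flat wooden chopping board, 200 mm (x) by 300 mm (y), 21 mm thick, to the right of the slab, fixed. Origin under its middle, on the worktop
- salt: glass salt shaker with a metal top, 44 mm across, 90 mm high, a bystander
- sumac: spice jar with a dark lid and a green label, 44 mm across, 105 mm high, a bystander
- stamp: turned wooden butter stamp with a knob, 60 mm across, 66 mm high, a bystander

How it is judged:
On the way, in this order (a step that is already met when the one before it is completed fails the run):
1. a pin is rolled on the slab, pressed by the fingers (1.5 N; 2.5 N on the slab): the straight one by 1 rad or more from its first pose, or the warped one by 0.1 rad (((contact force between the fingers and pin_1 above 1.5 N and contact force between pin_1 and slab above 2.5 N and angle between pin_1's own z axis and vertical above 1 rad) or (contact force between the fingers and pin_2 above 1.5 N and contact force between pin_2 and slab above 2.5 N and angle between pin_2's own z axis and vertical above 0.1 rad))), for 0.1 s.
2. with the first pin put away (straight one home in the groove, or warped one on the board), the other is rolled in the same way ((((x of pin_1 in the frame of groove between -0.006 and 0.006 m and y of pin_1 in the frame of groove between -0.025 and 0.025 m and z of pin_1 in the frame of groove below 0.016 m and angle between the y axis of pin_1 and the y axis of slab, either way round below 0.06 rad) and (contact force between the fingers and pin_2 above 1.5 N and contact force between pin_2 and slab above 2.5 N and angle between pin_2's own z axis and vertical above 0.1 rad)) or ((horizontal distance between pin_2 and board below 0.06 m and z of pin_2 in the frame of board below 0.042 m and contact force between pin_2 and board above 0.3 N) and (contact force between the fingers and pin_1 above 1.5 N and contact force between pin_1 and slab above 2.5 N and angle between pin_1's own z axis and vertical above 1 rad)))), for 0.1 s.
At the end, for the whole second after the job is handed in: The straight pin lies at rest on the floor of the groove: within 6 mm of its middle across, within 25 mm along, parallel to it within 0.06 rad, its axis less than 16 mm above the floor. The warped pin lies at rest on the chopping board, its middle within 60 mm of the board's middle (x of pin_1 in the frame of groove between -0.006 and 0.006 m and y of pin_1 in the frame of groove between -0.025 and 0.025 m and z of pin_1 in the frame of groove below 0.016 m and angle between the y axis of pin_1 and the y axis of slab, either way round below 0.06 rad and horizontal distance between pin_2 and board below 0.06 m and z of pin_2 in the frame of board below 0.042 m and contact force between pin_2 and board above 0.3 N and linear speed of each of pin_1, pin_2 below 0.02 m/s); the robot touches nothing.
It fails at once if a pin is pressed on the slab or its rest with more than 25 N (contact force between any of pin_1, pin_2 and slab above 25 N).
It fails at once if the straight pin is picked up (its axis rises more than 50 mm above the marble) (z of pin_1 in the frame of slab_top above 0.05 m).
It fails at once if a pin is dropped or thrown (moves at over 0.7 m/s out of the fingers) ((linear speed of pin_1 above 0.7 m/s and contact force between the fingers and pin_1 below 0.05 N) or (linear speed of pin_2 above 0.7 m/s and contact force between the fingers and pin_2 below 0.05 N)).
It fails at once if one of the other things on the worktop is shifted by more than 25 mm (distance of any of salt, sumac, stamp from where it was at the start of the episode above 0.025 m).
It also fails if it takes over 61 s, if anything falls off the work surface, if the arm or the gripper's body presses on something with over 40 N, if the wrist force passes 120 N, or if a joint passes its speed limit or range.

## Working session

There is one attempt and no reset: what is moved stays moved. The work goes in short steps, Python scripts to look and compute and a tool call to move; the robot and the scene stay as the last step left them, time stands still between calls to the robot, and variables do not carry over. Pictures are saved under pics/ and viewed, at most 10 in all, crops included, and the job is handed in when it is done.

Besides the shell and the picture viewer there is one more tool, called after "Call:" as name(argument=value, ...) on one line, values as JSON. move_arm: Moves the arm, as the interface text tells. Its arguments: {"type":"object","properties":{"increments":{"type":"string"},"grip_force":{"type":"number"}},"required":["increments"]}

```bash
mkdir -p pics; ls; cat > h.py <<'E'
import numpy as np,cv2
from scipy.spatial.transform import Rotation as R
from bench import ctrl
def rot(o):
    o=np.array(o,float)
    if o.shape==(3,3): return o
    return R.from_rotvec(o).as_matrix() if o.size==3 else R.from_quat(o).as_matrix()
def cloud(p):
    d=p['depth'];v,u=np.mgrid[:d.shape[0],:d.shape[1]]
    c=np.stack([(u-p['cx'])/p['fx']*d,(v-p['cy'])/p['fy']*d,d],-1)
    return c@rot(p['orientation']).T+np.array(p['position'])
def save(p,n): cv2.imwrite('pics/'+n,p['frame'][:,:,::-1])
E
python3 - <<'E'
from h import *
s=ctrl.get_state();print(s['time'],s['position'],s['tool_rot'],s['ft_force'],s['grip_width'])
for n in ['top','scene']:
    p=ctrl.get_image(n);save(p,n+'0.png');print(n,p['position'],p['orientation'],p['fx'])
    for t in ['slab','pin_1','board','salt','sumac','stamp']:
        print(t,[(np.round(r['centre'],3).tolist(),round(r['score'],2)) for r in ctrl.find_in(t,p)][:4])
    if n=='top':
        C=cloud(p)
        for t in ['pin_1','board','slab']:
            for r in ctrl.silhouettes(t,p)[:3]:
                q=C[r['region']&(p['depth']>0)]
                print(t,round(r['score'],2),r['region'].sum(),np.percentile(q,[2,50,98],axis=0).round(3).tolist(),cv2.minAreaRect((q[:,:2]*1000).astype(np.float32)))
E
```

```text
pics
0.0 [ 0.14724031 -0.63247029  0.18984524] [-3.11915595e+00 -3.58530136e-01  4.94066983e-04] [-0.27156102 -0.24970312 -0.09443445] 0.9993074321202577
top [ 0.47593792 -0.19235541  0.9002915 ] [-2.16319477  2.14502789 -0.16868518] 400.1623178831857
slab [([0.572, -0.035, 0.023], 0.59)]
pin_1 [([0.47, -0.045, 0.046], 0.82), ([0.542, -0.037, 0.043], 0.56)]
board [([0.5, -0.389, 0.019], 0.81)]
salt [([0.667, -0.241, 0.077], 0.75)]
sumac [([0.705, -0.298, 0.106], 0.6), ([0.573, -0.038, 0.021], 0.2)]
stamp [([0.679, -0.375, 0.026], 0.69)]
pin_1 0.79 1218 [[0.517, -0.136, 0.022], [0.54, -0.035, 0.044], [0.563, 0.063, 0.049]] ((542.4923095703125, -35.065185546875), (29.208911895751953, 210.58978271484375), 9.179767608642578)
pin_1 0.56 1285 [[0.448, -0.143, 0.02], [0.466, -0.04, 0.044], [0.484, 0.057, 0.049]] ((464.93536376953125, -39.193572998046875), (31.456893920898438, 218.212158203125), 5.044073581695557)
board 0.98 12374 [[0.406, -0.532, 0.018], [0.5, -0.388, 0.021], [0.598, -0.246, 0.024]] ((501.5835876464844, -389.976806640625), (301.2748107910156, 201.53384399414062), 86.11170196533203)
slab 0.77 8532 [[0.437, -0.158, 0.012], [0.567, -0.039, 0.021], [0.654, 0.081, 0.037]] ((548.9388427734375, -34.841064453125), (225.46253967285156, 246.94464111328125), 8.7202787399292)
scene [0.15166388 0.27894804 0.60809175] [-0.91153145  2.46517983 -1.09898793] 439.6363283856479
slab [([0.553, -0.012, 0.022], 0.95)]
pin_1 [([0.456, -0.029, 0.042], 0.74), ([0.533, -0.016, 0.044], 0.68)]
board [([0.487, -0.361, 0.024], 0.82)]
salt [([0.664, -0.234, 0.051], 0.66)]
sumac [([0.69, -0.296, 0.076], 0.9), ([0.664, -0.233, 0.049], 0.26)]
stamp [([0.68, -0.373, 0.024], 0.67)]
```

View pics/top0.png

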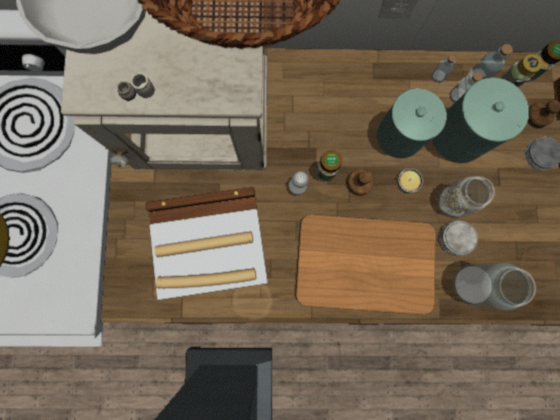

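```bash
python3 - <<'E'
from h import *
s=ctrl.get_state();print(R.from_rotvec(s['tool_rot']).as_matrix().round(3).tolist(), s['position'])
p=ctrl.get_image('top');C=cloud(p)
d=p['depth']>0
for r in ctrl.silhouettes('pin_1',p)[:2]:
    m=r['region']&d; q=C[m]; q=q[q[:,2]>.034]
    k=np.polyfit(q[:,1],q[:,0],1); rr=q[:,0]-np.polyval(k,q[:,1]);q=q[abs(rr)<.02]
    k=np.polyfit(q[:,1],q[:,0],1); k2=np.polyfit(q[:,1],q[:,0],2)
    print('pin',q[:,:].mean(0).round(4),'slope',k.round(4),'yaw deg',-np.degrees(np.arctan(k[0])).round(2),'quad',k2.round(3),'sag mm',(k2[0]*.105**2*1000).round(2), 'y',np.percentile(q[:,1],[0.5,99.5]).round(4),'ztop',np.percentile(q[:,2],[50,90,98]).round(4))
# rail
q=C[d&(C[...,2]>.029)&(C[...,2]<.039)&(C[...,0]>.58)&(C[...,0]<.72)&(C[...,1]>-.19)&(C[...,1]<.12)]
k=np.polyfit(q[:,1],q[:,0],1)
for _ in range(3):
    q=q[abs(q[:,0]-np.polyval(k,q[:,1]))<.013];k=np.polyfit(q[:,1],q[:,0],1)
print('rail',q.mean(0),len(q),k,-np.degrees(np.arctan(k[0])),cv2.minAreaRect((q[:,:2]*1000).astype(np.float32)))
# marble + whole slab
for lo,hi,n in [(.0165,.024,'marble'),(.008,.038,'all')]:
    m=(d&(C[...,2]>lo)&(C[...,2]<hi)&(C[...,0]>.40)&(C[...,0]<.71)&(C[...,1]>-.2)&(C[...,1]<.12)).astype(np.uint8)
    m=cv2.morphologyEx(m,cv2.MORPH_OPEN,np.ones((3,3),np.uint8))
    a,l,st,_=cv2.connectedComponentsWithStats(m); i=1+st[1:,4].argmax();q=C[l==i]
    print(n,len(q),np.median(q[:,2]),cv2.minAreaRect((q[:,:2]*1000).astype(np.float32)))
E
```

```text
[[0.974, 0.227, 0.0], [0.227, -0.974, -0.0], [-0.0, 0.0, -1.0]] [ 0.14739475 -0.63307909  0.19100226]
pin [ 0.5402 -0.0361  0.0441] slope [-0.1629  0.5343] yaw deg 9.25 quad [-0.029 -0.165  0.534] sag mm -0.32 y [-0.1382  0.0651] ztop [0.0448 0.0475 0.0489]
pin [ 0.4661 -0.0439  0.0441] slope [-0.0946  0.4619] yaw deg 5.41 quad [ 0.354 -0.064  0.461] sag mm 3.9 y [-0.146   0.0591] ztop [0.0447 0.0476 0.0488]
rail [ 0.64056034 -0.02245034  0.03421656] 979 [-0.15621299  0.63705331] 8.87858941236423 ((641.1918334960938, -21.897239685058594), (20.965927124023438, 240.08270263671875), 8.926220893859863)
marble 5612 0.02074636011888481 ((522.1386108398438, -40.87684631347656), (166.39698791503906, 240.31719970703125), 8.934561729431152)
all 8367 0.020698491167809863 ((545.7635498046875, -36.761962890625), (214.46897888183594, 240.96408081054688), 8.989852905273438)
```

The picture shows the slab on the left (rest at the top, about row 203), the far pin at about (205,245), the near pin at about (206,280), and the board at (367,263). A curve fit makes the near pin bowed by 3.9 mm towards the robot and the far one straight. I'll test the far one first.

Call:
move_arm(increments="18 28 -4 0 0 -0.5 0;18 28 -4 0 0 -0.5 0;18 28 -4 0 0 -0.5 0;18 28 -4 0 0 -0.5 0;18 28 -4 0 0 -0.5 0;18 28 -4 0 0 -0.5 0;18 28 -4 0 0 -0.5 0;18 28 -4 0 0 -0.5 0")

```text
time: 1.62
position: [0.2921, -0.4077, 0.159]
tool_rot: [3.131, 0.249, 0.0]
ft_force: [1.2, -0.6, -0.5]
grip_width: 1.004
grip_force: 0.0
```

Call:
move_arm(increments="18 28 -4 0 0 0 0;18 28 -4 0 0 0 0;18 28 -4 0 0 0 0;18 28 -4 0 0 0 0;18 28 -4 0 0 0 0;18 28 -4 0 0 0 0;18 28 -4 0 0 0 0;18 28 -4 0 0 0 0")

```text
time: 2.28
position: [0.4361, -0.1837, 0.1272]
tool_rot: [3.131, 0.249, 0.001]
ft_force: [0.3, -0.4, 0.2]
grip_width: 0.997
grip_force: 0.0
```

Call:
move_arm(increments="20 30 -9 0 0 0 0;20 30 -9 0 0 0 0;20 30 -9 0 0 0 0;20 30 -9 0 0 0 0;14 22 -8 0 0 0 0;3 5 -2 0 0 0 0;0 0 0 0 0 0 0;0 0 0 0 0 0 0")

```text
time: 2.95
position: [0.5321, -0.0388, 0.0809]
tool_rot: [3.131, 0.25, -0.001]
ft_force: [-0.5, -0.1, -0.2]
grip_width: 0.998
grip_force: 0.0
```

```bash
python3 - <<'E'
from h import *
s=ctrl.get_state();print(s['time'],s['position'],R.from_rotvec(s['tool_rot']).as_matrix().round(3).tolist(),s['ft_force'],s['qd'])
p=ctrl.get_image('top');C=cloud(p)
q=C[(p['depth']>0)&(C[...,2]>.045)&(C[...,0]>.6)&(C[...,0]<.85)&(C[...,1]>-.17)&(C[...,1]<.15)]
print(len(q),np.percentile(q,[0,5,50,100],axis=0).round(3) if len(q) else '')
E
```

```text
2.95 [ 0.53206832 -0.03881061  0.08090697] [[0.987, 0.158, -0.001], [0.158, -0.987, -0.001], [-0.001, 0.0, -1.0]] [-0.52849251 -0.14153873 -0.2145909 ] [ 0.0234226  -0.01836044  0.02171069  0.00391291  0.00186918  0.00108201
 -0.00095558]
26549 [[ 0.673 -0.17   0.045]
 [ 0.705 -0.153  0.091]
 [ 0.761 -0.011  0.329]
 [ 0.85   0.15   0.42 ]]
```

Call:
move_arm(increments="0 0 -12 0 0 0 0;0 0 -10 0 0 0 0;0 0 -6 0 0 0 0;0 0 -3 0 0 0 0;0 0 -2 0 0 0 0;0 0 -1 0 0 0 0;0 0 0 0 0 0 0;0 0 0 0 0 0 0")

```text
time: 3.67
position: [0.5326, -0.0381, 0.0472]
tool_rot: [3.132, 0.25, 0.001]
ft_force: [-0.7, 0.0, 1.0]
grip_width: 0.997
grip_force: 0.0
```

Call:
move_arm(increments="0 0 -0.5 0 0 0 0;0 0 0 0 0 0 0;0 0 -0.5 0 0 0 0;0 0 0 0 0 0 0;0 0 -0.5 0 0 0 0;0 0 0 0 0 0 0;0 0 0 0 0 0 0;0 0 0 0 0 0 0")

```text
time: 4.33
position: [0.5324, -0.0381, 0.0455]
tool_rot: [3.132, 0.249, -0.0]
ft_force: [-0.1, -0.1, -0.5]
grip_width: 1.002
grip_force: 0.0
```

Call:
move_arm(increments="0 0 -0.5 0 0 0 0;0 0 0 0 0 0 0;0 0 -0.5 0 0 0 0;0 0 0 0 0 0 0;0 0 -0.5 0 0 0 0;0 0 0 0 0 0 0;0 0 0 0 0 0 0;0 0 0 0 0 0 0")

```text
time: 5.0
position: [0.5324, -0.0381, 0.044]
tool_rot: [3.132, 0.249, -0.0]
ft_force: [0.3, 0.2, 0.1]
grip_width: 1.0
grip_force: 0.0
```

```bash
python3 - <<'E'
from h import *
p=ctrl.get_image('wrist');save(p,'w1.png');C=cloud(p);d=p['depth']>0
for r in ctrl.find_in('pin_1',p)[:3]: print(r)
q=C[d&(C[...,2]<.06)&(C[...,2]>.034)&(abs(C[...,0]-.54)<.035)&(abs(C[...,1]+.036)<.12)]
for y in np.arange(-.13,.07,.02):
    a=q[abs(q[:,1]-y)<.01]
    if len(a): print(y.round(2),len(a),np.median(a[:,0]).round(4),np.percentile(a[:,2],[50,95,99]).round(4))
E
```

```text
{'centre': [0.5412, -0.0346, 0.0393], 'score': 0.93}
{'centre': [0.4643, -0.0594, 0.0477], 'score': 0.75}
-0.13 1011 0.5588 [0.0453 0.0474 0.048 ]
-0.11 1172 0.5562 [0.0452 0.0475 0.0481]
-0.09 1161 0.553 [0.0453 0.0475 0.0481]
-0.07 1171 0.5498 [0.0453 0.0475 0.0481]
-0.05 1159 0.5465 [0.0453 0.0475 0.048 ]
-0.03 1155 0.5435 [0.0454 0.0476 0.048 ]
-0.01 1155 0.5401 [0.0453 0.0475 0.0481]
0.01 1151 0.537 [0.0453 0.0476 0.0481]
0.03 1143 0.5337 [0.0454 0.0475 0.0482]
0.05 1140 0.5304 [0.0452 0.0474 0.0479]
```

View pics/w1.png

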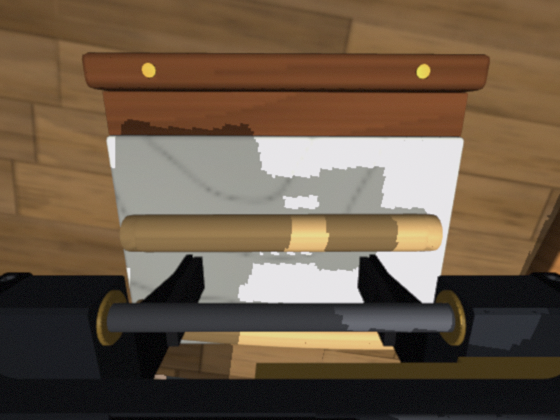

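Call:
move_arm(increments="0 0 4 0 0 0 0;3 0.5 2 0 0 0 0;3 0.5 0 0 0 0 0;0 0 -1.5 0 0 0 0;0 0 -1.5 0 0 0 0;0 0 -0.5 0 0 0 0;0 0 -0.5 0 0 0 0;0 0 0 0 0 0 0")

```text
time: 5.77
position: [0.5381, -0.0371, 0.0456]
tool_rot: [-3.132, -0.249, 0.001]
ft_force: [-0.8, 0.0, -0.1]
grip_width: 0.999
grip_force: 0.0
```

Call:
move_arm(increments="0 0 -0.5 0 0 0 0;0 0 0 0 0 0 0;0 0 -0.5 0 0 0 0;0 0 0 0 0 0 0;0 0 -0.5 0 0 0 0;0 0 0 0 0 0 0;0 0 0 0 0 0 0;0 0 0 0 0 0 0")

```text
time: 6.43
position: [0.5384, -0.0371, 0.0445]
tool_rot: [3.132, 0.25, -0.0]
ft_force: [0.4, 0.3, -1.0]
grip_width: 1.001
grip_force: 0.0
```

Call:
move_arm(increments="0 0 -0.5 0 0 0 0;0 0 0 0 0 0 0;0 0 -0.5 0 0 0 0;0 0 0 0 0 0 0;0 0 -0.5 0 0 0 0;0 0 0 0 0 0 0;0 0 -0.5 0 0 0 0;0 0 0 0 0 0 0")

```text
time: 7.1
position: [0.5384, -0.0371, 0.0424]
tool_rot: [3.132, 0.25, -0.0]
ft_force: [0.3, 0.3, -0.7]
grip_width: 1.0
grip_force: 0.0
```

```bash
python3 - <<'E'
from h import *
p=ctrl.get_image('wrist');C=cloud(p);d=p['depth']>0
f=cv2.resize(p['frame'][160:330,80:480],None,fx=2,fy=2)
cv2.imwrite('pics/w2.png',f[:,:,::-1])
for (v,u) in [(258,196),(262,193),(258,366),(270,190),(233,280),(216,280),(248,280)]:
    print(v,u,C[v,u].round(4),p['frame'][v,u])
m=d&(C[...,2]<.075)&(p['frame'].max(2)<60)
for lab,sl in (('L',slice(100,280)),('R',slice(280,450))):
    q=C[:, sl][m[:, sl]]; q=q[(abs(q[:,0]-.54)<.03)]
    if len(q): print(lab,len(q),np.percentile(q,[1,10,50,90,99],axis=0).round(4).tolist())
E
```

```text
258 196 [0.541  0.0109 0.0787] [15 14 15]
262 193 [0.5405 0.0114 0.0829] [12 14 13]
258 366 [ 0.5549 -0.0807  0.0772] [15 16 17]
270 190 [0.5405 0.0106 0.0918] [17 18 18]
233 280 [ 0.549  -0.0339  0.042 ] [133 107  70]
216 280 [ 0.5541 -0.033   0.0216] [161 161 153]
248 280 [ 0.6207 -0.0228  0.2373] [144 117  77]
```

View pics/w2.png

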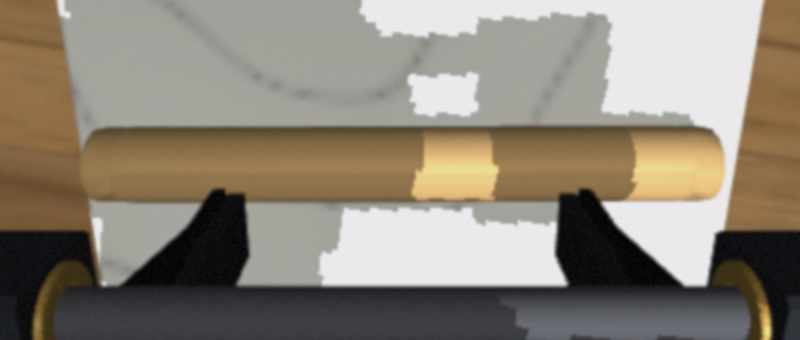

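The finger tips show near (219,190) and (578,190) in the crop, about 30 mm above the TCP. So the open fingers stand back from it, which explains the missing contact. I'll raise the arm and press with the fingers shut.

Call:
move_arm(increments="0 0 10 0 0 0 0;0 0 10 0 0 0 0;0 0 0 0 0 0 255;0 0 0 0 0 0 255;0 0 0 0 0 0 255;0 0 0 0 0 0 255;0 0 0 0 0 0 255;0 0 0 0 0 0 255", grip_force=10)

```text
time: 7.82
position: [0.5381, -0.0371, 0.0622]
tool_rot: [-3.132, -0.249, 0.001]
ft_force: [-0.6, 0.3, 0.3]
grip_width: 0.635
grip_force: 0.0
```

Call:
move_arm(increments="-4 -0.6 0 0 0 0 255;0 0 0 0 0 0 255;0 0 0 0 0 0 255;0 0 0 0 0 0 255;0 0 -5 0 0 0 255;0 0 -5 0 0 0 255;0 0 -3 0 0 0 255;0 0 0 0 0 0 255")

```text
time: 8.48
position: [0.5335, -0.0376, 0.0483]
tool_rot: [-3.131, -0.25, 0.003]
ft_force: [-0.3, 0.3, 0.8]
grip_width: 0.042
grip_force: 0.0
```

```bash
python3 - <<'E'
from h import *
p=ctrl.get_image('wrist');save(p,'w3.png')
for r in ctrl.silhouettes('pin_1',p)[:2]:
    q=cloud(p)[r['region']&(p['depth']>0)];q=q[(q[:,2]>.03)&(q[:,2]<.06)];print(q.mean(0),np.percentile(q,[1,99],axis=0))
E
```

```text
[ 0.5435856  -0.03560781  0.04412931] [[ 0.51899214 -0.13517819  0.03413394]
 [ 0.56640764  0.06441415  0.04801038]]
[ 0.46575252 -0.01333591  0.04278188] [[ 0.45781801 -0.0501062   0.0311465 ]
 [ 0.47111485  0.0596047   0.04790428]]
```

View pics/w3.png

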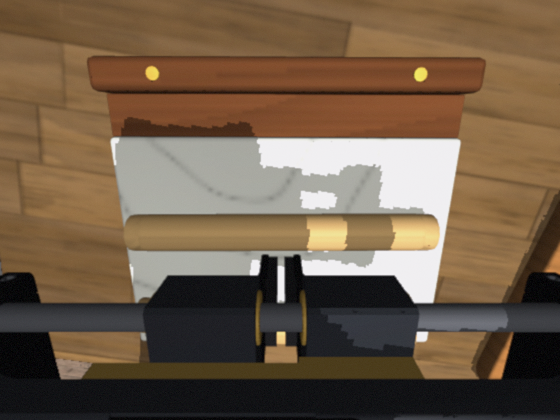

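```bash
python3 - <<'E'
from h import *
p=ctrl.get_image('wrist');C=cloud(p)
s=ctrl.get_state();print(s['position'],s['grip_width'])
Rm=rot(p['orientation']);print('cam',p['position'],Rm[:,2])
for dz in (0,.01,.02,.03):
  for dx in (-.01,0,.01):
    c=Rm.T@(s['position']+np.array([dx,0,dz])-p['position']);print(dz,dx,(c[:2]/c[2]*p['fx']+[p['cx'],p['cy']]).round(0))
for u in (266,296):
    print([(v,C[v,u].round(3).tolist()) for v in range(250,300,5)])
E
```

```text
[ 0.53437218 -0.03762061  0.04936704] 0.015117704739118045
cam [ 0.61666468 -0.02335882  0.24395707] [-0.29960684 -0.04754235 -0.95287747]
0 -0.01 [280. 262.]
0 0 [282. 249.]
0 0.01 [285. 235.]
0.01 -0.01 [280. 269.]
0.01 0 [282. 255.]
0.01 0.01 [285. 240.]
0.02 -0.01 [280. 277.]
0.02 0 [283. 262.]
0.02 0.01 [285. 247.]
0.03 -0.01 [280. 285.]
0.03 0 [283. 270.]
0.03 0.01 [285. 254.]
[(250, [0.529, -0.027, 0.042]), (255, [0.544, -0.027, 0.084]), (260, [0.543, -0.027, 0.089]), (265, [0.544, -0.027, 0.095]), (270, [0.544, -0.028, 0.101]), (275, [0.544, -0.028, 0.107]), (280, [0.544, -0.028, 0.112]), (285, [0.544, -0.028, 0.117]), (290, [0.544, -0.028, 0.121]), (295, [0.545, -0.029, 0.126])]
[(250, [0.532, -0.048, 0.042]), (255, [0.546, -0.043, 0.083]), (260, [0.546, -0.043, 0.09]), (265, [0.546, -0.043, 0.095]), (270, [0.546, -0.042, 0.101]), (275, [0.546, -0.042, 0.106]), (280, [0.546, -0.042, 0.111]), (285, [0.545, -0.042, 0.115]), (290, [0.546, -0.041, 0.12]), (295, [0.567, -0.036, 0.161])]
```

Call:
move_arm(increments="4 0.6 0 0 0 0 255;3 0.5 0 0 0 0 255;0 0 -1 0 0 0 255;0 0 -1 0 0 0 255;0 0 -1 0 0 0 255;0 0 -0.5 0 0 0 255;0 0 -0.5 0 0 0 255;0 0 0 0 0 0 255")

```text
time: 9.3
position: [0.5412, -0.0366, 0.0453]
tool_rot: [3.132, 0.249, -0.001]
ft_force: [-0.0, -0.4, -0.0]
grip_width: 0.004
grip_force: 0.0
```

Call:
move_arm(increments="0 0 -0.5 0 0 0 255;0 0 -0.5 0 0 0 255;0 0 -0.5 0 0 0 255;0 0 -0.5 0 0 0 255;0 0 -0.5 0 0 0 255;0 0 -0.5 0 0 0 255;0 0 -0.5 0 0 0 255;0 0 0 0 0 0 255")

```text
time: 9.97
position: [0.5413, -0.0366, 0.0418]
tool_rot: [3.132, 0.25, -0.0]
ft_force: [0.2, 0.6, -0.3]
grip_width: 0.002
grip_force: 0.0
```

```bash
python3 - <<'E'
from h import *
p=ctrl.get_image('scene');cv2.imwrite('pics/s1.png',cv2.resize(p['frame'][120:330,130:410],None,fx=2.5,fy=2.5)[:,:,::-1])
s=ctrl.get_state();print(s['position'],s['ft_force'])
E
```

```text
[ 0.54136554 -0.03660643  0.04192982] [-0.08885903 -0.39442816 -0.19648673]
```

View pics/s1.png

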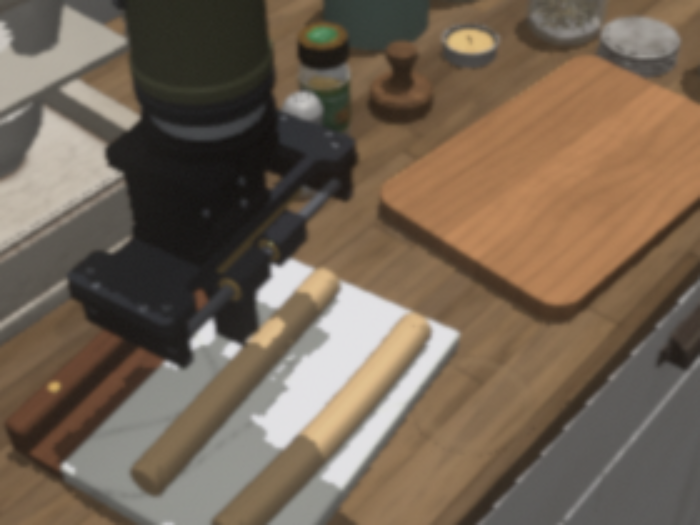

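```bash
python3 - <<'E'
from h import *
p=ctrl.get_image('scene');C=cloud(p)
for u in (220,224,228):
    print(u,[(v,C[v,u].round(3).tolist(),int(p['frame'][v,u].max())) for v in range(240,270,2)])
E
```

```text
220 [(240, [0.503, 0.003, 0.158], 45), (242, [0.535, -0.022, 0.114], 35), (244, [0.537, -0.023, 0.107], 33), (246, [0.539, -0.024, 0.1], 34), (248, [0.541, -0.025, 0.093], 36), (250, [0.542, -0.025, 0.088], 34), (252, [0.543, -0.026, 0.082], 34), (254, [0.543, -0.025, 0.078], 56), (256, [0.582, -0.055, 0.019], 138), (258, [0.577, -0.05, 0.022], 187), (260, [0.575, -0.048, 0.019], 220), (262, [0.571, -0.045, 0.02], 185), (264, [0.568, -0.042, 0.02], 140), (266, [0.55, -0.027, 0.041], 128), (268, [0.544, -0.022, 0.045], 126)]
224 [(240, [0.505, -0.007, 0.15], 47), (242, [0.529, -0.026, 0.114], 34), (244, [0.529, -0.025, 0.111], 35), (246, [0.529, -0.024, 0.107], 34), (248, [0.532, -0.026, 0.099], 34), (250, [0.535, -0.028, 0.09], 37), (252, [0.535, -0.027, 0.086], 38), (254, [0.534, -0.026, 0.083], 37), (256, [0.534, -0.026, 0.078], 95), (258, [0.574, -0.057, 0.019], 217), (260, [0.569, -0.053, 0.02], 204), (262, [0.55, -0.037, 0.043], 144), (264, [0.545, -0.033, 0.045], 126), (266, [0.541, -0.029, 0.046], 128), (268, [0.539, -0.027, 0.044], 129)]
228 [(240, [0.499, -0.009, 0.152], 36), (242, [0.533, -0.037, 0.103], 39), (244, [0.533, -0.036, 0.099], 38), (246, [0.532, -0.035, 0.096], 38), (248, [0.533, -0.035, 0.09], 39), (250, [0.533, -0.035, 0.086], 40), (252, [0.533, -0.034, 0.082], 40), (254, [0.533, -0.033, 0.078], 55), (256, [0.531, -0.031, 0.076], 112), (258, [0.551, -0.047, 0.044], 107), (260, [0.547, -0.043, 0.045], 127), (262, [0.542, -0.039, 0.047], 128), (264, [0.539, -0.036, 0.047], 130), (266, [0.537, -0.034, 0.045], 130), (268, [0.534, -0.031, 0.044], 127)]
```

Both cameras put the finger tip at z ≈ 78 mm while the reported TCP is at 42 mm. The real tips are therefore about 36 mm above the reported point, and I'll allow for that.

Call:
move_arm(increments="-3 -0.5 -8 0 0 0 255;-3 -0.5 -8 0 0 0 255;0 0 -6 0 0 0 255;0 0 -3 0 0 0 255;0 0 -1.5 0 0 0 255;0 0 -1 0 0 0 255;0 0 0 0 0 0 255;0 0 0 0 0 0 255")

```text
time: 10.73
position: [0.5358, -0.0374, 0.0148]
tool_rot: [3.132, 0.25, 0.001]
ft_force: [-0.4, 1.1, 2.1]
grip_width: 0.004
grip_force: 1.0
```

Call:
move_arm(increments="0 0 -0.5 0 0 0 255;0 0 0 0 0 0 255;0 0 0 0 0 0 255;0 0 0 0 0 0 255;0 0 0 0 0 0 255;0 0 0 0 0 0 255;0 0 0 0 0 0 255;0 0 0 0 0 0 255")

```text
time: 11.4
position: [0.5362, -0.0374, 0.0147]
tool_rot: [3.131, 0.25, 0.002]
ft_force: [-0.4, 0.7, 5.2]
grip_width: 0.002
grip_force: 2.7
```

Call:
move_arm(increments="3 0.5 0 0 0 0 255;3 0.5 0 0 0 0 255;3 0.5 0 0 0 0 255;3 0.5 0 0 0 0 255;3 0.5 0 0 0 0 255;0 0 0 0 0 0 255;0 0 0 0 0 0 255;0 0 0 0 0 0 255")

```text
time: 12.07
position: [0.5512, -0.0349, 0.0147]
tool_rot: [3.131, 0.25, 0.002]
ft_force: [0.5, 0.6, 5.8]
grip_width: 0.006
grip_force: 2.9
```

Steady force after 15 mm, so the pin rolls freely. Continuing.

Call:
move_arm(increments="3 0.5 0 0 0 0 255;3 0.5 0 0 0 0 255;3 0.5 0 0 0 0 255;3 0.5 0 0 0 0 255;3 0.5 0 0 0 0 255;0 0 0 0 0 0 255;0 0 0 0 0 0 255;0 0 0 0 0 0 255")

```text
time: 12.73
position: [0.566, -0.0325, 0.0146]
tool_rot: [3.131, 0.249, 0.002]
ft_force: [-0.4, 1.3, 6.7]
grip_width: 0.004
grip_force: 2.9
```

```bash
cat >> h.py <<'E'
O=np.array([.5436,-.0374]);yaw=np.radians(8.93)
def pins(p):
    C=cloud(p);d=p['depth']>0
    for r in ctrl.silhouettes('pin_1',p)[:2]:
        q=C[r['region']&d];q=q[(q[:,2]>.02)&(q[:,2]<.075)]
        t=np.percentile(q[:,2],97);q=q[q[:,2]>t-.008]
        k=np.polyfit(q[:,1],q[:,0],1);y=np.percentile(q[:,1],[.5,99.5]).mean();x=np.polyval(k,y)
        v=np.array([x,y])-O;c,s=np.cos(yaw),np.sin(yaw)
        print('pin w',round(x,4),round(y,4),'ztop',t.round(4),'slab xy mm',np.round([1000*(c*v[0]+s*v[1]),1000*(-s*v[0]+c*v[1])],1),'yaw',-np.degrees(np.arctan(k[0])).round(2),round(r['score'],2),len(q))
E
python3 -c "
from h import *
for n in ('wrist','top'): p=ctrl.get_image(n);print(n);pins(p)"
```

```text
wrist
pin w 0.5617 -0.0324 ztop 0.0474 slab xy mm [18.7  2.1] yaw 9.1 0.75 6528
top
pin w 0.4682 -0.0684 ztop 0.0488 slab xy mm [-79.3 -18.9] yaw 6.22 0.66 777
```

Call:
move_arm(increments="2 0.3 0 0 0 0 255;0 0 0 0 0 0 255;0 0 2 0 0 0 255;0 0 3 0 0 0 255;-8 -1.3 0 0 0 0 255;-8 -1.3 0 0 0 0 255;0 0 -3 0 0 0 255;0 0 -1.5 0 0 0 255")

```text
time: 13.6
position: [0.5509, -0.0354, 0.0146]
tool_rot: [3.131, 0.249, 0.0]
ft_force: [-0.3, 0.4, 8.8]
grip_width: 0.008
grip_force: 4.5
```

Call:
move_arm(increments="0 0 -0.5 0 0 0 255;0 0 0 0 0 0 255;0 0 0 0 0 0 255;0 0 0 0 0 0 255;3 0.5 0 0 0 0 255;3 0.5 0 0 0 0 255;3 0.5 0 0 0 0 255;0 0 0 0 0 0 255")

```text
time: 14.27
position: [0.5618, -0.0336, 0.0147]
tool_rot: [3.131, 0.249, 0.003]
ft_force: [-0.2, -1.2, 6.1]
grip_width: 0.004
grip_force: 3.1
```

Call:
move_arm(increments="3 0.5 0 0 0 0 255;3 0.5 0 0 0 0 255;3 0.5 0 0 0 0 255;3 0.5 0 0 0 0 255;3 0.5 0 0 0 0 255;3 0.5 0 0 0 0 255;2 0.3 0 0 0 0 255;0 0 0 0 0 0 255")

```text
time: 14.93
position: [0.5816, -0.0303, 0.0147]
tool_rot: [3.131, 0.249, 0.003]
ft_force: [0.7, -0.8, 5.4]
grip_width: 0.004
grip_force: 3.0
```

```bash
python3 -c "
from h import *
for n in ('wrist',): p=ctrl.get_image(n);print(n);pins(p)"
```

```text
wrist
pin w 0.5783 -0.03 ztop 0.0474 slab xy mm [35.4  2. ] yaw 9.1 0.64 7216
```

Call:
move_arm(increments="3 0.5 0 0 0 0 255;0 0 0 0 0 0 255;0 0 2 0 0 0 255;0 0 3 0 0 0 255;-8 -1.3 0 0 0 0 255;-8 -1.3 0 0 0 0 255;0 0 -3 0 0 0 255;0 0 -1.5 0 0 0 255")

```text
time: 15.7
position: [0.5668, -0.0325, 0.0146]
tool_rot: [3.131, 0.249, -0.0]
ft_force: [-0.3, 0.1, 10.3]
grip_width: 0.008
grip_force: 4.8
```

Call:
move_arm(increments="0 0 -0.5 0 0 0 255;0 0 0 0 0 0 255;3 0.5 0 0 0 0 255;3 0.5 0 0 0 0 255;3 0.5 0 0 0 0 255;3 0.5 0 0 0 0 255;3 0.5 0 0 0 0 255;0 0 0 0 0 0 255")

```text
time: 16.37
position: [0.5839, -0.0297, 0.0147]
tool_rot: [3.131, 0.249, 0.003]
ft_force: [-0.2, 0.4, 5.8]
grip_width: 0.007
grip_force: 3.1
```

Call:
move_arm(increments="3 0.5 0 0 0 0 255;3 0.5 0 0 0 0 255;3 0.5 0 0 0 0 255;3 0.5 0 0 0 0 255;2 0.3 0 0 0 0 255;0 0 0 0 0 0 255;0 0 0 0 0 0 255;0 0 0 0 0 0 255")

```text
time: 17.03
position: [0.5975, -0.0275, 0.0147]
tool_rot: [3.131, 0.249, 0.003]
ft_force: [0.1, -1.1, 5.7]
grip_width: 0.008
grip_force: 2.9
```

```bash
python3 -c "
from h import *
for n in ('wrist',): p=ctrl.get_image(n);print(n);pins(p)"
```

```text
wrist
pin w 0.5953 -0.027 ztop 0.0474 slab xy mm [52.7  2.2] yaw 9.18 0.78 7603
```

```bash
python3 -c "
from h import *
for n in ('top','scene'):
  p=ctrl.get_image(n);C=cloud(p)
  for y0 in (-.15,-.1,-.05,0,.05,.1):
    for z0,z1 in ((.05,.1),(.1,.18),(.18,.26),(.26,.36)):
      m=(p['depth']>0)&(C[...,0]>.66)&(C[...,0]<.85)&(abs(C[...,1]-y0)<.025)&(C[...,2]>z0)&(C[...,2]<z1)&(p['frame'].max(2)>80)
      if m.sum()>10: print(n,y0,z0,m.sum(),np.percentile(C[m][:,0],[1,10,50]).round(3))
"
```

```text
top -0.15 0.05 83 [0.752 0.769 0.799]
top -0.15 0.26 2360 [0.705 0.713 0.761]
top -0.1 0.05 144 [0.705 0.705 0.71 ]
top -0.1 0.1 12 [0.709 0.709 0.71 ]
top -0.1 0.18 15 [0.708 0.709 0.709]
top -0.1 0.26 2819 [0.705 0.712 0.76 ]
top -0.05 0.05 213 [0.705 0.705 0.71 ]
top -0.05 0.26 3067 [0.705 0.713 0.765]
top 0 0.05 134 [0.705 0.705 0.71 ]
top 0 0.26 3050 [0.705 0.712 0.774]
top 0.05 0.26 2899 [0.705 0.712 0.77 ]
top 0.1 0.05 88 [0.758 0.761 0.768]
top 0.1 0.18 27 [0.705 0.705 0.705]
top 0.1 0.26 3241 [0.705 0.713 0.769]
scene -0.15 0.1 14 [0.704 0.705 0.705]
scene -0.15 0.18 25 [0.704 0.704 0.705]
scene -0.1 0.05 29 [0.823 0.824 0.827]
scene -0.1 0.1 98 [0.761 0.769 0.784]
scene -0.1 0.18 32 [0.775 0.776 0.78 ]
scene -0.1 0.26 29 [0.822 0.827 0.837]
scene -0.05 0.05 269 [0.715 0.815 0.82 ]
scene -0.05 0.1 695 [0.75  0.752 0.782]
scene -0.05 0.18 402 [0.775 0.779 0.787]
scene -0.05 0.26 1133 [0.704 0.705 0.754]
scene 0 0.05 469 [0.704 0.705 0.712]
scene 0 0.1 713 [0.75  0.752 0.778]
scene 0 0.18 484 [0.709 0.711 0.786]
scene 0 0.26 2318 [0.704 0.705 0.715]
scene 0.05 0.05 639 [0.704 0.705 0.707]
scene 0.05 0.1 435 [0.75  0.751 0.77 ]
scene 0.05 0.18 185 [0.708 0.709 0.793]
scene 0.05 0.26 2874 [0.704 0.705 0.719]
scene 0.1 0.05 945 [0.703 0.704 0.706]
scene 0.1 0.1 788 [0.676 0.678 0.705]
scene 0.1 0.18 1709 [0.678 0.703 0.705]
scene 0.1 0.26 3014 [0.703 0.705 0.715]
```

Call:
move_arm(increments="0 0 0 0 0 0 255;0 0 2 0 0 0 255;0 0 3 0 0 0 255;-8 -1.3 0 0 0 0 255;-6 -1 0 0 0 0 255;0 0 -3 0 0 0 255;0 0 -1.5 0 0 0 255;0 0 -0.5 0 0 0 255")

```text
time: 17.9
position: [0.5832, -0.0298, 0.0147]
tool_rot: [3.131, 0.249, 0.003]
ft_force: [-0.1, -0.2, 6.1]
grip_width: 0.005
grip_force: 2.9
```

Call:
move_arm(increments="0 0 0 0 0 0 255;3 0.5 0 0 0 0 255;3 0.5 0 0 0 0 255;3 0.5 0 0 0 0 255;3 0.5 0 0 0 0 255;3 0.5 0 0 0 0 255;3 0.5 0 0 0 0 255;1 0 0 0 0 0 255")

```text
time: 18.57
position: [0.6028, -0.0266, 0.0147]
tool_rot: [3.131, 0.249, 0.003]
ft_force: [0.1, 0.1, 5.6]
grip_width: 0.004
grip_force: 3.1
```

```bash
python3 -c "
from h import *
for n in ('wrist',): p=ctrl.get_image(n);print(n);pins(p)"
```

```text
wrist
pin w 0.6053 -0.0256 ztop 0.0476 slab xy mm [62.8  2.1] yaw 9.14 0.91 9724
```

Call:
move_arm(increments="1 0 0 0 0 0 255;1 0.3 0 0 0 0 255;1 0 0 0 0 0 255;1 0.3 0 0 0 0 255;0 0 0 0 0 0 255;0 0 0 0 0 0 255;0 0 0 0 0 0 255;0 0 0 0 0 0 255")

```text
time: 19.33
position: [0.6066, -0.026, 0.0147]
tool_rot: [3.131, 0.249, 0.003]
ft_force: [0.9, -0.1, 5.3]
grip_width: 0.006
grip_force: 2.7
```

```bash
python3 -c "
from h import *
for n in ('wrist',): p=ctrl.get_image(n);print(n);pins(p)"
```

```text
wrist
pin w 0.6075 -0.0251 ztop 0.0474 slab xy mm [65.   2.3] yaw 9.09 0.85 9001
```

Call:
move_arm(increments="1 0 0 0 0 0 255;1 0.3 0 0 0 0 255;1 0 0 0 0 0 255;1 0.3 0 0 0 0 255;0 0 0 0 0 0 255;0 0 0 0 0 0 255;0 0 0 0 0 0 255;0 0 0 0 0 0 255")

```text
time: 20.1
position: [0.6103, -0.0254, 0.0145]
tool_rot: [3.132, 0.25, 0.003]
ft_force: [0.7, 0.2, 5.4]
grip_width: 0.009
grip_force: 2.6
```

```bash
python3 -c "
from h import *
for n in ('wrist',): p=ctrl.get_image(n);print(n);pins(p)"
```

```text
wrist
pin w 0.6097 -0.0248 ztop 0.0471 slab xy mm [67.2  2.2] yaw 9.14 0.94 8271
```

Call:
move_arm(increments="1 0.2 0 0 0 0 255;1 0.2 0 0 0 0 255;0 0 0 0 0 0 255;0 0 3 0 0 0 255;0 0 5 0 0 0 255;-12 -2 0 0 0 0 255;-12 -2 0 0 0 0 255;0 0 0 0 0 0 255")

```text
time: 20.87
position: [0.5845, -0.0296, 0.0212]
tool_rot: [3.131, 0.249, -0.006]
ft_force: [-0.3, -0.7, -0.7]
grip_width: 0.005
grip_force: 0.0
```

```bash
python3 -c "
from h import *
for n in ('wrist',): p=ctrl.get_image(n);print(n);pins(p)"
```

```text
wrist
pin w 0.6189 -0.023 ztop 0.0417 slab xy mm [76.6  2.6] yaw 8.69 0.57 13492
```

Pin 1 is home in the groove, its top 6 mm lower and in line with the slab. Now the other pin.

Call:
move_arm(increments="0 0 10 0 0 0 255;-18 -2 0 0 0 -0.6 255;-18 -2 0 0 0 -0.6 255;-18 -2 0 0 0 -0.6 255;-18 -2 0 0 0 -0.6 255;-18 -2 0 0 0 -0.6 255;-18 -2 0 0 0 -0.6 255;-17 -2.5 0 0 0 0 255")

```text
time: 21.63
position: [0.4624, -0.0432, 0.0328]
tool_rot: [-3.138, -0.151, -0.001]
ft_force: [0.9, 0.0, 1.1]
grip_width: 0.004
grip_force: 0.0
```

```bash
python3 -c "
from h import *
for n in ('wrist','scene'): p=ctrl.get_image(n);print(n);pins(p)"
```

```text
wrist
pin w 0.4678 -0.0429 ztop 0.0476 slab xy mm [-75.7   6.3] yaw 5.34 0.84 10774
pin w 0.5969 0.0268 ztop 0.0364 slab xy mm [62.6 55.1] yaw 7.66 0.57 1431
scene
pin w 0.4625 -0.041 ztop 0.0471 slab xy mm [-80.7   9. ] yaw 4.53 0.82 1316
pin w 0.6133 -0.0148 ztop 0.0412 slab xy mm [72.4 11.5] yaw 8.57 0.81 1047
```

Call:
move_arm(increments="0 0 -6 0 0 0 255;0 0 -5 0 0 0 255;0 0 -3 0 0 0 255;0 0 -1.5 0 0 0 255;0 0 -0.5 0 0 0 255;0 0 -0.5 0 0 0 255;0 0 0 0 0 0 255;0 0 0 0 0 0 255")

```text
time: 22.5
position: [0.4625, -0.0436, 0.0156]
tool_rot: [3.138, 0.151, 0.0]
ft_force: [-0.2, 0.0, 0.5]
grip_width: 0.008
grip_force: 0.0
```

Call:
move_arm(increments="0 0 -0.5 0 0 0 255;0 0 0 0 0 0 255;0 0 -0.5 0 0 0 255;0 0 0 0 0 0 255;0 0 -0.3 0 0 0 255;0 0 0 0 0 0 255;0 0 0 0 0 0 255;0 0 0 0 0 0 255")

```text
time: 23.17
position: [0.463, -0.0436, 0.0147]
tool_rot: [3.138, 0.151, 0.002]
ft_force: [-0.7, 0.3, 5.8]
grip_width: 0.002
grip_force: 2.8
```

Call:
move_arm(increments="2 0.2 0 0 0 0 255;2 0.2 0 0 0 0 255;2 0.2 0 0 0 0 255;2 0.2 0 0 0 0 255;2 0.2 0 0 0 0 255;0 0 0 0 0 0 255;0 0 0 0 0 0 255;0 0 0 0 0 0 255")

```text
time: 23.83
position: [0.4741, -0.0426, 0.0157]
tool_rot: [3.137, 0.151, 0.004]
ft_force: [-1.1, 0.6, 11.2]
grip_width: 0.006
grip_force: 5.4
```

Force doubled to 11 N and the tip was lifted 1 mm over 10 mm of travel, so this is the warped pin. I'll roll it back gently, lift off and turn for the grasp.

Call:
move_arm(increments="-2 -0.2 0 0 0 0 255;-2 -0.2 0 0 0 0 255;-2 -0.2 0 0 0 0 255;-2 -0.2 0 0 0 0 255;-2 -0.2 0 0 0 0 255;0 0 2 0 0 0 255;0 0 20 0 0 0 255;0 0 30 0 0 0 255")

```text
time: 24.5
position: [0.4592, -0.0431, 0.064]
tool_rot: [-3.135, -0.151, 0.011]
ft_force: [0.0, -0.2, 0.7]
grip_width: 0.002
grip_force: 0.0
```

```bash
python3 -c "
from h import *
s=ctrl.get_state();print(s['joint_positions'].round(2),s['position'])
for n in ('wrist',): p=ctrl.get_image(n);print(n);pins(p)"
```

```text
[ 0.69  0.07 -0.66  2.03  0.05  1.07 -1.47] [ 0.45917282 -0.04314907  0.0639582 ]
wrist
pin w 0.4671 -0.0428 ztop 0.0477 slab xy mm [-76.4   6.6] yaw 5.35 0.98 8744
pin w 0.6034 -0.0044 ztop 0.0397 slab xy mm [64.2 23.3] yaw 7.41 0.58 2963
```

Call:
move_arm(increments="1 0 0 0 0 -6.9 0;1 0 0 0 0 -6.9 0;1 0 0 0 0 -6.9 0;1 0 0 0 0 -6.9 0;0 0 0 0 0 -6.9 0;0 0 0 0 0 -6.9 0;0 0 0 0 0 -6.9 0;0 0 0 0 0 -6.9 0")

```text
time: 25.27
position: [0.4658, -0.0436, 0.0653]
tool_rot: [2.847, -1.328, -0.002]
ft_force: [0.4, 1.2, -0.3]
grip_width: 0.525
grip_force: 0.0
```

Call:
move_arm(increments="0 0 0 0 0 -6.9 0;0 0 0 0 0 -6.9 0;0 0 0 0 0 -6.9 0;0 0 0 0 0 -6.9 0;0 0 0 0 0 -6.9 0;0 0 0 0 0 0 0;0 0 0 0 0 0 0;0 0 0 0 0 0 0")

```text
time: 25.93
position: [0.4626, -0.0479, 0.0563]
tool_rot: [2.632, -1.687, -0.026]
ft_force: [0.1, -0.4, 0.5]
grip_width: 0.988
grip_force: 0.0
```

```bash
python3 -c "
from h import *
s=ctrl.get_state();print(s['joint_positions'].round(2),s['position'],R.from_rotvec(s['tool_rot']).as_matrix().round(3).tolist(),s['grip_width'])
for n in ('wrist','top'): p=ctrl.get_image(n);print(n);pins(p);save(p,n+'9.png')"
```

```text
[ 0.18  0.07 -0.14  2.03  0.02  1.06 -2.68] [ 0.46260859 -0.04787073  0.05632834] [[0.417, -0.908, -0.022], [-0.909, -0.418, -0.004], [-0.006, 0.022, -1.0]] 0.9876515316992257
wrist
pin w 0.4659 -0.044 ztop 0.0477 slab xy mm [-77.8   5.5] yaw 5.61 0.71 8338
top
pin w 0.4726 -0.1047 ztop 0.0485 slab xy mm [-80.6 -55.5] yaw 6.83 0.95 416
pin w 0.6171 -0.0237 ztop 0.0425 slab xy mm [74.7  2.2] yaw 8.68 0.64 939
```

View pics/wrist9.png

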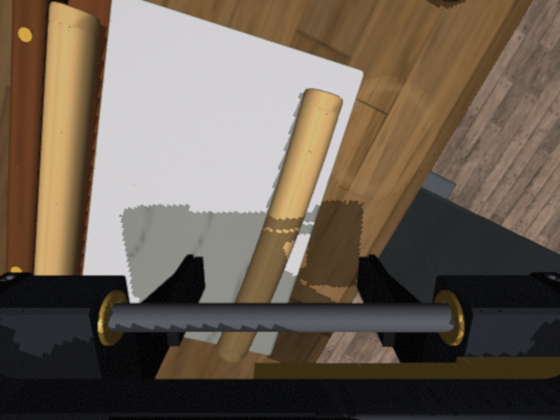

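The wrist picture shows pin 2 at (290,220) running askew to the fingers: joint 7 is at its limit, so I'll turn the other way.

Call:
move_arm(increments="0 0 5 0 0 7 0;0 0 5 0 0 7 0;0 0 0 0 0 7 0;0 0 0 0 0 7 0;0 0 0 0 0 7 0;0 0 0 0 0 7 0;0 0 0 0 0 7 0;0 0 0 0 0 7 0")

```text
time: 26.8
position: [0.4627, -0.0498, 0.0667]
tool_rot: [3.11, -0.251, -0.01]
ft_force: [0.6, 0.7, 0.4]
grip_width: 0.999
grip_force: 0.0
```

Call:
move_arm(increments="0 0 0 0 0 7 0;0 0 0 0 0 7 0;0 0 0 0 0 7 0;0 0 0 0 0 7 0;0 0 0 0 0 7 0;0 0 0 0 0 7 0;0 0 0 0 0 7 0;0 0 0 0 0 7 0")

```text
time: 27.47
position: [0.4627, -0.0498, 0.0667]
tool_rot: [2.863, 1.239, 0.006]
ft_force: [0.1, 0.2, 0.6]
grip_width: 0.996
grip_force: 0.0
```

Call:
move_arm(increments="0 0 0 0 0 7 0;0 0 0 0 0 7 0;0 0 0 0 0 7 0;0 0 0 0 0 7 0;0 0 0 0 0 7 0;0 0 0 0 0 7 0;0 0 0 0 0 6 0;0 0 0 0 0 0 0")

```text
time: 28.13
position: [0.4626, -0.0499, 0.0667]
tool_rot: [2.118, 2.294, 0.019]
ft_force: [0.8, -0.0, -0.3]
grip_width: 0.999
grip_force: 0.0
```

```bash
python3 -c "
from h import *
s=ctrl.get_state();M=R.from_rotvec(s['tool_rot']);print(s['joint_positions'].round(2),s['position'],M.as_matrix().round(3).tolist(),s['grip_width'])
c,q=np.cos(np.radians(95.4)),np.sin(np.radians(95.4))
T=R.from_matrix([[c,q,0],[q,-c,0],[0,0,-1]]);print('fix deg',np.degrees((T*M.inv()).as_rotvec()))
for n in ('wrist',): p=ctrl.get_image(n);print(n);pins(p)"
```

```text
[ 0.25  0.02 -0.2   2.06  0.01  1.04  0.12] [ 0.46262467 -0.04994736  0.06672809] [[-0.08, 0.997, 0.022], [0.997, 0.08, -0.004], [-0.005, 0.022, -1.0]] 0.9992381274852525
fix deg [0.20243686 1.28467353 0.8227002 ]
wrist
pin w 0.609 0.0043 ztop 0.0417 slab xy mm [71.1 31.1] yaw 8.6 0.81 6812
pin w 0.4643 -0.0421 ztop 0.0477 slab xy mm [-79.1   7.6] yaw 4.9 0.56 8031
```

Call:
move_arm(increments="1 3 0 0 0.7 0.4 0;1 3 0 0 0.6 0.4 0;0 0 -15 0 0 0 0;0 0 -15 0 0 0 0;0 0 -15 0 0 0 0;0 0 -12 0 0 0 0;0 0 -5 0 0 0 0;0 0 0 0 0 0 0")

```text
time: 28.9
position: [0.4638, -0.0425, 0.0034]
tool_rot: [-2.115, -2.322, 0.007]
ft_force: [0.2, 0.3, 0.1]
grip_width: 1.001
grip_force: 0.0
```

Call:
move_arm(increments="0 0 -3 0 0 0 0;0 0 -2 0 0 0 0;0 0 -1 0 0 0 0;0 0 0 0 0 0 0;0 0 0 0 0 0 0;0 0 0 0 0 0 120;0 0 0 0 0 0 120;0 0 0 0 0 0 120", grip_force=15)

```text
time: 29.57
position: [0.4648, -0.0431, -0.0012]
tool_rot: [2.114, 2.321, -0.004]
ft_force: [0.5, -0.4, -0.1]
grip_width: 0.855
grip_force: 0.0
```

Call:
move_arm(increments="0 0 -2 0 0 0 120;0 0 -2 0 0 0 120;0 0 -1.5 0 0 0 120;0 0 0 0 0 0 120;0 0 0 0 0 0 120;0 0 0 0 0 0 120;0 0 0 0 0 0 120;0 0 0 0 0 0 120")

```text
time: 30.23
position: [0.4648, -0.043, -0.0068]
tool_rot: [2.114, 2.321, -0.004]
ft_force: [-0.1, 0.2, 0.2]
grip_width: 0.532
grip_force: 0.0
```

Call:
move_arm(increments="0 0 0 0 0 0 255;0 0 0 0 0 0 255;0 0 0 0 0 0 255;0 0 0 0 0 0 255;0 0 0 0 0 0 255;0 0 0 0 0 0 255;0 0 0 0 0 0 255;0 0 0 0 0 0 255", grip_force=20)

```text
time: 30.9
position: [0.4647, -0.0431, -0.0069]
tool_rot: [2.114, 2.321, -0.005]
ft_force: [-1.6, -0.5, 0.9]
grip_width: 0.29
grip_force: 20.0
```

Call:
move_arm(increments="0 0 2 0 0 0 255;0 0 4 0 0 0 255;0 0 6 0 0 0 255;0 0 8 0 0 0 255;0 0 8 0 0 0 255;0 0 8 0 0 0 255;0 0 4 0 0 0 255;0 0 0 0 0 0 255")

```text
time: 31.57
position: [0.4659, -0.0431, 0.0347]
tool_rot: [2.113, 2.319, -0.002]
ft_force: [0.3, -0.9, -0.2]
grip_width: 0.292
grip_force: 20.0
```

```bash
python3 -c "
from h import *
for n in ('scene',): p=ctrl.get_image(n);print(n);pins(p);cv2.imwrite('pics/s9.png',cv2.resize(p['frame'][120:360,130:450],None,fx=2,fy=2)[:,:,::-1])"
```

```text
scene
pin w 0.4522 0.0151 ztop 0.0747 slab xy mm [-82.2  66. ] yaw -3.33 0.57 95
pin w 0.6834 -0.3791 ztop 0.0662 slab xy mm [  85.  -359.2] yaw -5.91 0.27 81
```

View pics/s9.png

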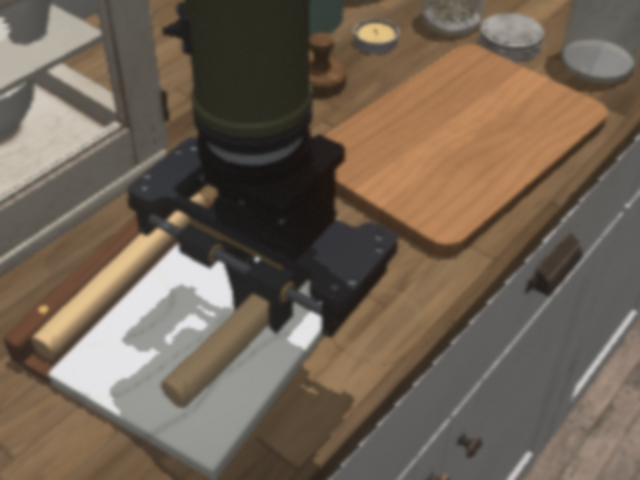

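The picture shows pin 2 held level at the fingers, near (215,350), and pin 1 lying in the groove from about (40,340) to (180,215). Carrying pin 2 to the board.

Call:
move_arm(increments="1 -8 0 0 0 0 255;2 -16 0 0 0 0 255;2 -22 0 0 0 0 255;2 -24 0 0 0 0 255;3 -24 0 0 0 0 255;3 -24 0 0 0 0 255;3 -24 0 0 0 0 255;3 -24 0 0 0 0 255")

```text
time: 32.33
position: [0.483, -0.2109, 0.0324]
tool_rot: [2.115, 2.321, -0.006]
ft_force: [0.2, -0.2, -1.5]
grip_width: 0.296
grip_force: 20.0
```

Call:
move_arm(increments="3 -24 0 0 0 0 255;3 -24 0 0 0 0 255;2 -24 0 0 0 0 255;2 -24 0 0 0 0 255;2 -24 0 0 0 0 255;2 -24 0 0 0 0 255;1 -24 0 0 0 0 255;1 -12 0 0 0 0 255")

```text
time: 33.0
position: [0.4978, -0.3934, 0.0323]
tool_rot: [2.119, 2.317, -0.008]
ft_force: [0.3, -0.8, -1.0]
grip_width: 0.295
grip_force: 20.0
```

Call:
move_arm(increments="0 0 0 0 0 0 255;0 0 -8 0 0 0 255;0 0 -8 0 0 0 255;0 0 -8 0 0 0 255;0 0 -6 0 0 0 255;0 0 -4 0 0 0 255;0 0 -2 0 0 0 255;0 0 0 0 0 0 255")

```text
time: 33.67
position: [0.4995, -0.3884, -0.0036]
tool_rot: [2.114, 2.322, -0.005]
ft_force: [-0.0, 0.6, -0.7]
grip_width: 0.29
grip_force: 20.0
```

Call:
move_arm(increments="0 0 -0.5 0 0 0 255;0 0 -0.5 0 0 0 255;0 0 -0.5 0 0 0 255;0 0 -0.5 0 0 0 255;0 0 0 0 0 0 255;0 0 0 0 0 0 255;0 0 0 0 0 0 255;0 0 0 0 0 0 255")

```text
time: 34.33
position: [0.4998, -0.3891, -0.0048]
tool_rot: [2.114, 2.321, -0.004]
ft_force: [-0.9, 0.9, -0.5]
grip_width: 0.291
grip_force: 20.0
```

Call:
move_arm(increments="0 0 -0.5 0 0 0 255;0 0 0 0 0 0 255;0 0 -0.5 0 0 0 255;0 0 0 0 0 0 255;0 0 0 0 0 0 255;0 0 0 0 0 0 255;0 0 0 0 0 0 255;0 0 0 0 0 0 255")

```text
time: 35.0
position: [0.4998, -0.3891, -0.0058]
tool_rot: [2.114, 2.321, -0.004]
ft_force: [0.6, -0.1, -0.6]
grip_width: 0.292
grip_force: 20.0
```

Call:
move_arm(increments="0 0 -0.5 0 0 0 255;0 0 0 0 0 0 255;0 0 -0.5 0 0 0 255;0 0 0 0 0 0 255;0 0 0 0 0 0 255;0 0 0 0 0 0 255;0 0 0 0 0 0 255;0 0 0 0 0 0 255")

```text
time: 35.67
position: [0.4998, -0.3891, -0.0059]
tool_rot: [2.114, 2.321, -0.004]
ft_force: [-2.5, 1.9, 6.2]
grip_width: 0.291
grip_force: 20.0
```

Contact with the board at the expected height. Easing off and opening slowly.

Call:
move_arm(increments="0 0 0.5 0 0 0 255;0 0 0 0 0 0 255;0 0 0 0 0 0 170;0 0 0 0 0 0 160;0 0 0 0 0 0 150;0 0 0 0 0 0 130;0 0 0 0 0 0 100;0 0 0 0 0 0 60")

```text
time: 36.33
position: [0.4996, -0.389, -0.0066]
tool_rot: [2.115, 2.321, -0.005]
ft_force: [0.2, -0.2, -0.5]
grip_width: 0.557
grip_force: 0.0
```

Call:
move_arm(increments="0 0 0 0 0 0 0;0 0 0 0 0 0 0;0 0 0 0 0 0 0;0 0 0 0 0 0 0;0 0 5 0 0 0 0;0 0 15 0 0 0 0;0 0 25 0 0 0 0;0 0 30 0 0 0 0")

```text
time: 37.0
position: [0.4984, -0.388, 0.0679]
tool_rot: [-2.114, -2.321, 0.005]
ft_force: [0.5, 0.6, 0.4]
grip_width: 0.994
grip_force: 0.0
```

Call:
move_arm(increments="0 0 35 0 0 0 0;0 0 35 0 0 0 0;0 0 20 0 0 0 0;0 0 0 0 0 0 0;0 0 0 0 0 0 0;0 0 0 0 0 0 0;0 0 0 0 0 0 0;0 0 0 0 0 0 0")

```text
time: 37.67
position: [0.4989, -0.3884, 0.1569]
tool_rot: [-2.115, -2.322, 0.005]
ft_force: [-0.5, 0.0, 0.5]
grip_width: 1.0
grip_force: 0.0
```

```bash
python3 -c "
from h import *
for n in ('scene','top'): p=ctrl.get_image(n);print(n);pins(p);save(p,n+'F.png')
print([r['centre'] for r in ctrl.find_in('board',p)[:1]],ctrl.get_state()['time'])"
```

```text
scene
pin w 0.6145 -0.0212 ztop 0.0411 slab xy mm [72.5  5. ] yaw 8.57 0.77 1147
pin w 0.4986 -0.3849 ztop 0.0479 slab xy mm [ -98.4 -336.3] yaw 5.17 0.6 648
top
pin w 0.4985 -0.3572 ztop 0.0495 slab xy mm [ -94.2 -308.9] yaw 4.04 0.97 623
pin w 0.6173 -0.0235 ztop 0.0426 slab xy mm [75.   2.3] yaw 8.75 0.65 937
[[0.5078, -0.3317, 0.0206]] 37.9167
```

View pics/sceneF.png

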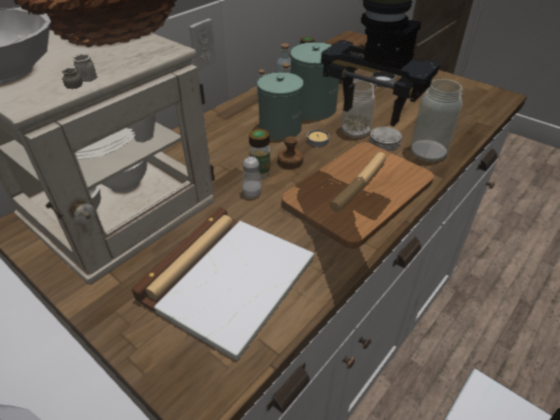

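The picture shows pin 1 in the groove at (190,255) and pin 2 resting mid-board at (358,182). The bystanders are in place and the arm is clear, so I'm handing in.

```bash
python3 -c "
from bench import ctrl
print(ctrl.close_job())"
```

```text
the job is handed in; nothing more can be done
None
```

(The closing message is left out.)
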